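# Bolt the well lid, flip the kickstand and hold the board frame upright

## Robot

A 6-joint arm with a two-finger parallel gripper is mounted at the origin on the work surface. World frame = base frame: x ahead of the robot, y to its left, z up, the work surface at z = 0. Lengths are in m, angles in degrees, forces in N, time in s.
With the tool pointing down it reaches from about 0.25 to 0.775 m from the base axis. Payload 4 kg.
Tool frame: the origin (TCP) lies at the very end of the fingers, on their centre line; the grasp point (between the pads) lies 19 mm behind it (manip.hold_point_z is the z of the grasp point in the tool frame, in m); z points along the fingers, y is the line along which they close (so a half turn about z gives the same grasp; the last joint's range is limited). The gripper opens to 94 mm and grips with 3 to 60 N. Pads are 16 mm wide; open, the fingers measure 119 mm over their backs; the gripper's body (75 mm by 177 mm) begins 78 mm behind the grasp point.
Start: joints at [60.842, 4.996, 78.535, -0, 96.463, -5.907], TCP at [0.217, 0.505, 0.206] pointing down, gripper open.
Joint ranges: [-177.83, 177.83], [-43.37, 116.18], [15.69, 146.23], [-61.86, 241.86], [9.47, 152.12], [-147.06, 147.06]. Speed limits (degrees/s): [159.86, 159.86, 180, 180, 180, 180].

## Interface

Orientations are given as [roll, pitch, yaw] about the fixed x, y, z axes, in that order (R = Rz(yaw) Ry(pitch) Rx(roll)).
In Python, from plant import manip gives the robot as it stands. Calls block until the motion is done:
- manip.goto(position, orientation): joint-space move of the TCP to a pose.
- manip.servo_line(position, velocity=0.15, orientation=None, until_force=None): straight line of the TCP; orientation=None keeps the orientation; velocity is the mean speed in m/s. With until_force (N) it stops when the force on the tool has changed by that much, and returns True; else False.
- manip.movej(angles): joint-space move.
- manip.move_gripper(opening, newtons=None): finger opening in m; newtons is the grip in N (None keeps the last); returns when the fingers have stopped.
- manip.wait(seconds).
- manip.inverse_kinematics(position, orientation): joint angles nearest the present ones, or None.
- manip.read_state(): the state.
- manip.read_camera(name): name is "scene" or "top"; returns a dict with "pixels" (400x640x3 uint8, blue, green, red), "z_map" (400x640 float32, m along the optical axis (not along the pixel's ray), 0 where there is no reading), "K" (3x3 intrinsics, pixels), "world_from_camera" (4x4, takes a point from camera to world coordinates). Camera axes: x right, y down, z forward; pixel columns grow to the right and rows downward; lengths in m; the calibration is good to about 2 mm. A picture is of the moment at which its call begins.
A pose or a line that the arm cannot do raises manip.MotionError and nothing moves.
- manip.finish_job(): hands the job in, once; it reports no verdict.
The state is a dict: "clock": time; "qpos": joint angles; "joint_velocities": joint speeds; "tau": joint torques, N m; "tcp_pos": TCP position; "tool_rot": TCP orientation; "contact_force": force on the tool from outside, world axes, zero at the start; "wrist_torque": the same for the moment, N m; "grip_width": finger opening in m.
Only numpy, scipy, OpenCV 4.12 (cv2) and the standard library are available. Lean on these libraries where they do the work, as an engineer would, in place of code of your own. Each camera call takes 0.05 s, during which the arm holds its last target. There are 200 camera calls.

## Task

Get the leaning circuit-board frame of the repair stand upright: first slide the barrel bolt on the tin lid fully home into its keeper, so the lid is firm footing; then flip the folded kickstand over centre until it is fully down; then tip the frame up until it stands upright with the kickstand's foot on the lid. The frame falls back if let go, so finish while still holding it upright with the gripper's fingers touching the frame, and leave the loose things lying about undisturbed.

Things in the scene. Friction and masses are not known exactly. Their poses are not given: they have to be found in the camera images.
- stand: Fixed repair stand. Origin on the cart surface, z up; offsets below are in its frame, mm. Steel base plate x -110 to 100, y -155 to 175, 8 thick. On it a shallow parts well under a tin lid, lid top at z 36, x -30 to 86, y -106 to 166. The frame tilts about a line parallel to y at x -60, z 30, on brackets at y +-95 (top z 42). The kickstand comes down on the +x side.
- bolt (a joint): Barrel bolt travel in m: slides along the stand's -y, from about 0 (drawn back) to 0.035 (fully home, tip through the keeper, at its end stop). About 1.5 N of friction; stays where left. On the line x 30 stand its two staples (y 12 and -90, top z 55) and the keeper, an arch at y -125, top z 58.
- bolt_knob (a point): Centre of the top of the bolt's steel knob, an upright pin 11 mm in diameter, standing 40 above the rod (rod top at z 50, knob top at z 90). At bolt = 0 it is at stand (30, -30, 90) mm; at y -65 when home. Fingertips kept at z 60 or higher clear the staples and keeper.
- frame: Steel frame 170 wide (y +-85), 12 thick (x), with a green circuit board; top edge 195 from its tilt axis. Origin on the axis at stand (-60, 0, 30), z up along the frame. Pitch against the stand: 0 = upright (end stop: kickstand foot on lid), -0.35 = leaning to stand -x on its rest (start). A spring always pulls it back to there; holding it upright near the top takes 4 to 5 N towards stand +x.
- rail_mid (a point): Middle of the frame's top rail (rail 12 thick, 14 tall), 188 mm from the tilt axis along the frame. Its -x face is where the frame can be pushed up.
- kick (a joint): Kickstand angle in rad relative to the frame: 0 = folded, pointing up parallel to the frame; grows as it swings to the frame's +x side and down; 2.07 = fully down at its stop. With the frame leaning back it falls back to folded below about 0.35 and, pushed clearly past that, falls by its own weight to 2.07.
- leg_foot (a point): Centre of the round rubber foot (21 mm) at the end of the kickstand, a 12 mm steel rod, 122.5 mm from its pivot. The pivot is at frame (0, 135, 75) mm, on a 12 mm axle stub: the leg stands 50 mm outside the frame's +y edge, nothing beside it. Folded, it can be pushed towards stand +x near its end.
- fuse_jar: Bystander: squat amber glass jar, 60 mm wide, 62 tall, beyond the stand (+x). Origin under its centre.
- standoff0: Bystander: brass standoff pillar 16 mm wide, 44 tall, on the cart at the stand's +y side. Origin under its centre.
- standoff1: Bystander: a like brass pillar, on the cart at the stand's +y side.
- standoff2: Bystander: a like brass pillar, standing on the tin lid, near stand x 60, y 60.
- trackball: Bystander: white trackball 56 mm in a black 70 mm square housing, 58 tall overall, on the stand's -y side. Origin under its centre.
- foot_pad: Bystander: black rubber disc 44 mm wide, 12 thick, on the stand's -y side.

How it is judged:
By the outcome, as a careful person would: the job done as asked, in the order asked, and still so for the second after the job is handed in, while the arm keeps its last pose, push and grip.
It also fails if it takes over 61 s, if anything falls off the work surface, if the arm or the gripper's body presses on something with over 40 N, if the wrist force passes 120 N, or if a joint passes its speed limit or range.

## Working session

There is one attempt and no reset: what is moved stays moved. The work goes in short steps, each a Python script; the robot and the scene stay as the last script left them, time stands still between calls to the robot, and variables do not carry over. Pictures are saved under pics/ and viewed, on a budget of 10 in all, crops included, one or two more only if the job needs it, and the job is handed in when it is done.

```bash
ls; mkdir -p pics
python3 - <<'E'
from plant import manip
import cv2,numpy as np
s=manip.read_state();print(s['clock'],s['tcp_pos'])
ims=[]
for n in("scene","top"):
    d=manip.read_camera(n);np.savez('cam_%s0.npz'%n,**d);print(n,d['K'].tolist(),np.round(d['world_from_camera'],3).tolist())
    cv2.imwrite('pics/%s0.png'%n,d['pixels'])
E
```

```text
pics
0.0 [0.21686312 0.50484918 0.20433798]
scene [[469.4481504733593, 0.0, 311.6602702457518], [0.0, 469.4481504733593, 201.9317631153546], [0.0, 0.0, 1.0]] [[-0.225, 0.712, -0.665, 1.292], [0.974, 0.179, -0.139, 0.18], [0.02, -0.679, -0.734, 0.828], [0.0, 0.0, 0.0, 1.0]]
top [[395.09444524493426, 0.0, 320.96829783986726], [0.0, 395.09444524493426, 196.97367502929382], [0.0, 0.0, 1.0]] [[-0.167, -0.959, 0.229, 0.459], [-0.986, 0.164, -0.035, 0.052], [-0.004, -0.231, -0.973, 1.019], [0.0, 0.0, 0.0, 1.0]]
```

View pics/scene0.png

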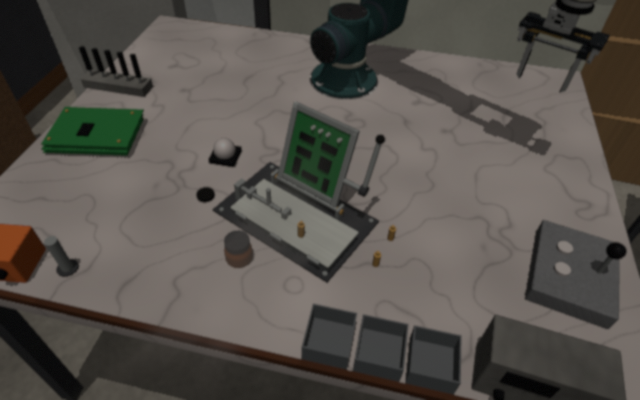

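View pics/top0.png

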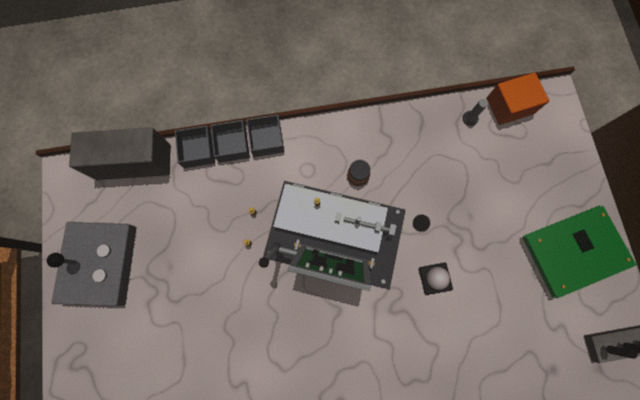

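The scene view shows the lid around (290,220), the knob near (268,200), the leg foot at (379,140) and the frame rail at about (327,115). In the top view the lid spans (280,185) to (400,245), and the foot is at (264,262). I'll fit the stand pose from depth next.

```bash
cat > h.py <<'E'
import numpy as np,cv2
def cloud(d):
    z=d['z_map'];v,u=np.mgrid[:z.shape[0],:z.shape[1]];K=d['K']
    p=np.stack([(u-K[0,2])/K[0,0]*z,(v-K[1,2])/K[1,1]*z,z,np.ones_like(z)],-1)@d['world_from_camera'].T
    p=p[...,:3].copy();p[z<=0]=np.nan;return p
def load(n):return dict(np.load('cam_%s.npz'%n))
def proj(d,p):
    c=np.linalg.inv(d['world_from_camera'])@np.r_[p,1];q=d['K']@c[:3];return q[:2]/q[2]
E
python3 - <<'E'
from h import *
for n,(u0,u1,v0,v1) in dict(scene0=(205,385,150,285),top0=(255,415,170,290)).items():
    d=load(n);P=cloud(d)
    m=np.zeros(P.shape[:2],bool);m[v0:v1,u0:u1]=1
    lum=d['pixels'].mean(-1)
    zz=P[...,2]
    print(n,'table z',np.nanmedian(zz[m&(np.abs(zz)<.006)]))
    L=m&(zz>.028)&(zz<.043)&(lum>90)
    n_,lab,st,_=cv2.connectedComponentsWithStats(L.astype(np.uint8))
    k=1+st[1:,4].argmax();q=P[lab==k]
    print('lid z',np.median(q[:,2]),len(q))
    r=cv2.minAreaRect(q[:,:2].astype(np.float32)*1000);print(r)
    # base plate z~8 dark 
    B=m&(zz>.003)&(zz<.05)
    n_,lab,st,_=cv2.connectedComponentsWithStats(B.astype(np.uint8));k=1+st[1:,4].argmax();q=P[lab==k]
    print('base',cv2.minAreaRect(q[:,:2].astype(np.float32)*1000))
E
```

```text
scene0 table z 0.0010578402692331124
lid z 0.03691980916582671 4374
((638.0045166015625, -0.0830841064453125), (271.0956115722656, 122.53987884521484), 66.2118148803711)
base ((594.4434814453125, -5.374755859375), (346.7567443847656, 227.38182067871094), 68.549560546875)
top0 table z -0.00024096506887338887
lid z 0.035557450750915265 4510
((639.4293823242188, 0.80108642578125), (270.5187072753906, 121.88200378417969), 66.58556365966797)
base ((600.8111572265625, -4.75128173828125), (332.5345458984375, 212.91741943359375), 66.18067169189453)
```

```bash
cat >> h.py <<'E'
YAW=-23.6;O=np.array([.601,-.016,0])
a=np.radians(YAW);R=np.array([[np.cos(a),-np.sin(a),0],[np.sin(a),np.cos(a),0],[0,0,1]])
W=lambda x,y,z:O+R@np.array([x,y,z])/1000
ORI=[180,0,YAW]
E
python3 - <<'E'
from h import *
from plant import manip
s=manip.read_state();print(s['tool_rot'],s['contact_force'])
N=dict(knob=(30,-30,90),foot=(-127.7,135,215.5),rail=(-124.5,0,206.6),so2=(60,60,80),keeper=(30,-125,58))
Vs=[]
for n in('scene0','top0'):
    d=load(n);P=cloud(d);S=(P-O)@R*1000
    for k,p in N.items():
        q=S.reshape(-1,3);w=np.array([22,22,14 if k!='foot' else 20]);m=(np.abs(q-p)<w).all(1)
        if k in('knob','so2'):m&=q[:,2]>p[2]-25
        print(n,k,'pred px',proj(d,W(*p)).round(),m.sum(),np.median(q[m],0).round(1) if m.any() else '', 'max z',q[m][:,2].max().round(1) if m.any() else '')
    im=d['pixels'].copy();im=cv2.convertScaleAbs(im,alpha=1.6)
    V=cv2.resize(im[90:300,190:430],None,fx=3.3,fy=3.3,interpolation=cv2.INTER_CUBIC) if n=='scene0' else cv2.resize(im[150:310,230:440],None,fx=3.8,fy=3.8,interpolation=cv2.INTER_CUBIC)
    o,f=((190,90),3.3) if n=='scene0' else ((230,150),3.8)
    for p in N.values():
        x,y=(proj(d,W(*p))-o)*f;cv2.drawMarker(V,(int(x),int(y)),(0,0,255),cv2.MARKER_CROSS,14,1)
    Vs.append(cv2.resize(V,(560,490)) if 0 else V)
Vs=[cv2.resize(v,None,fx=.0+400/v.shape[1],fy=400/v.shape[1]) for v in Vs]
h=max(v.shape[0] for v in Vs);Vs=[cv2.copyMakeBorder(v,0,h-v.shape[0],0,0,0) for v in Vs]
cv2.imwrite('pics/chk.png',cv2.hconcat(Vs))
for p in [W(30,-30,300),W(30,-30,64),W(30,-65,64),W(-165,135,300),W(-165,135,185),W(-35,135,185),W(-160,0,200),W(-70,0,200)]:
    print(p.round(3),manip.inverse_kinematics(p,ORI))
E
```

```text
[-1.79887305e+02 -1.10416119e-02  1.56749648e+02] [-0.18747237 -0.80843968  0.09054827]
scene0 knob pred px [270. 192.] 39 [ 28.7 -35.5  87.8] max z 94.9
scene0 foot pred px [379. 140.] 124 [-124.2  135.6  218. ] max z 227.3
scene0 rail pred px [324. 119.] 203 [-123.1   -0.   208.4] max z 218.5
scene0 so2 pred px [294. 222.] 56 [52.4 72.8 73.1] max z 83.5
scene0 keeper pred px [239. 183.] 120 [  28.8 -120.9   55.6] max z 62.2
top0 knob pred px [356. 216.] 19 [ 27.2 -35.1  88.8] max z 92.8
top0 foot pred px [264. 260.] 91 [-130.1  134.4  222. ] max z 227.1
top0 rail pred px [329. 275.] 158 [-1.273e+02  1.000e-01  2.124e+02] max z 217.5
top0 so2 pred px [322. 197.] 31 [49.1 72.6 72.5] max z 81.4
top0 keeper pred px [392. 228.] 89 [  27.4 -120.9   56.6] max z 61.2
[ 0.616 -0.056  0.3  ] [-1.03909861e+01  1.42367837e+01  5.72935477e+01 -2.54444375e-14
  1.08469669e+02  1.03209014e+02]
[ 0.616 -0.056  0.064] [-1.03909861e+01  1.74232732e+01  8.02298824e+01 -2.54444375e-14
  8.23468444e+01  1.03209014e+02]
[ 0.602 -0.088  0.064] [-1.36050016e+01  1.61909379e+01  8.17945234e+01 -2.54444375e-14
  8.20145387e+01  9.99949984e+01]
[0.504 0.174 0.3  ] [ 1.29321041e+01  2.87630705e+00  7.01493066e+01 -2.54444375e-14
  1.06974386e+02  1.26532104e+02]
[0.504 0.174 0.185] [ 1.29321041e+01  3.10393796e+00  8.28638666e+01 -2.54444375e-14
  9.40321954e+01  1.26532104e+02]
[0.623 0.122 0.185] [ 5.93981155e+00  1.61214894e+01  6.79240114e+01 -2.54444375e-14
  9.59544992e+01  1.19539812e+02]
[0.454 0.048 0.2  ] [-1.07852156e+00 -6.93481755e+00  9.09094380e+01 -2.54444375e-14
  9.60253795e+01  1.12521478e+02]
[0.537 0.012 0.2  ] [-4.76726339e+00  3.40009369e+00  8.08561515e+01 -2.54444375e-14
  9.57437549e+01  1.08832737e+02]
```

View pics/chk.png

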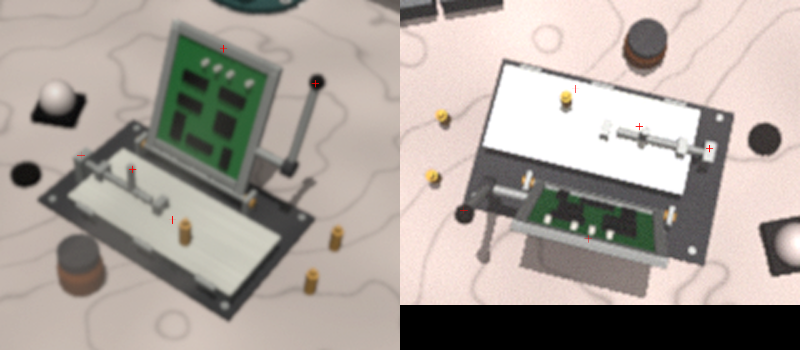

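Predictions match the images at the foot, rail, keeper and knob, which is at about y -35. standoff2 actually stands near (50,73). I'll grip the knob and slide the bolt now.

```bash
sed -i 's/^ORI=.*/ORI=[180,0,YAW+180]/' h.py
cat >> h.py <<'E'
def st(m,t=''):
    s=m.read_state();f=R.T@s['contact_force']
    print(t,'t%.1f'%s['clock'],'stand',((R.T@(s['tcp_pos']-O))*1000).round(1),'F',f.round(1),'w%.4f'%s['grip_width'])
E
python3 - <<'E'
from h import *
from plant import manip as m
p=m.read_state()['tcp_pos'];m.servo_line([p[0],p[1],.3],.3)
m.goto(W(29,-34,300),ORI)
m.move_gripper(.05,20)
m.servo_line(W(29,-34,110),.2)
print(m.servo_line(W(29,-34,65),.08,until_force=8));st(m,'down')
m.move_gripper(0,20);st(m,'grip')
print(m.servo_line(W(29,-75,65),.03,until_force=14));st(m,'pushed')
m.wait(.2);st(m)
d=m.read_camera('scene');np.savez('cam_s1.npz',**d)
cv2.imwrite('pics/s1.png',cv2.resize(d['pixels'][80:280,190:410],None,fx=3,fy=3))
E
```

```text
False
down t5.7 stand [ 29.  -34.   64.8] F [-0.4  0.5  0.9] w0.0499
grip t6.3 stand [ 29.1 -34.4  65.3] F [ 0.2 -1.7  1.7] w0.0105
True
pushed t7.4 stand [ 29.2 -65.6  65.2] F [-0.2  0.7  3.1] w0.0106
 t7.6 stand [ 29.3 -65.6  65.2] F [ 0.5 -0.8  2.5] w0.0105
```

View pics/s1.png

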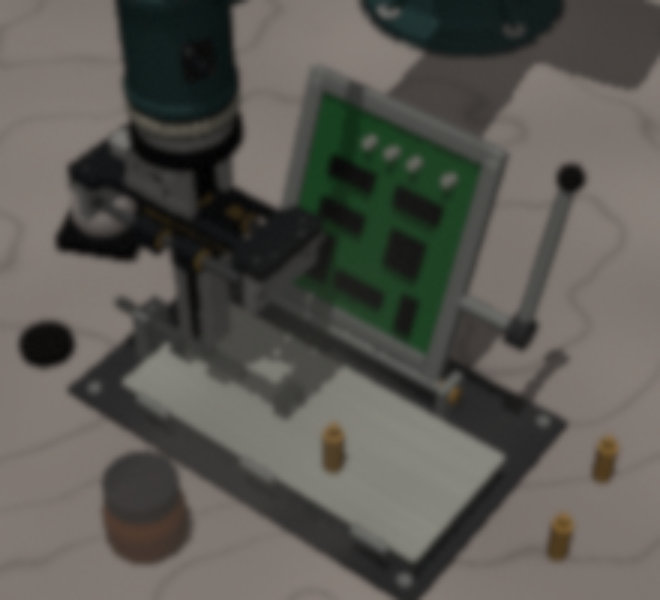

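The rod tip is through the keeper at about (130,305). Travel was 31 mm, so I'll push again harder to be sure it's at its end stop.

Run:
```python
from h import *
from plant import manip as m
m.move_gripper(0,40)
for f in(14,22):
    print(m.servo_line(W(29,-80,65),.02,until_force=f));st(m,'push')
m.move_gripper(.04,20);st(m,'open')
m.servo_line(W(29,-65,130),.2)
m.servo_line(W(29,-65,300),.4)
m.move_gripper(0,20)
m.goto(W(-175,135,300),ORI);st(m)
m.servo_line(W(-175,135,185),.25)
d=m.read_camera('top');np.savez('cam_t2.npz',**d)
P=cloud(d);S=(P-O)@R*1000;q=S.reshape(-1,3)
c=q[(np.abs(q-[29,-65,84])<[14,20,14]).all(1)];print('knob now',len(c),c.mean(0) if len(c) else '')
c=cloud(load('top0'));c=((c-O)@R*1000).reshape(-1,3);c=c[(np.abs(c-[29,-33,84])<[14,20,14]).all(1)];print('knob before',len(c),c.mean(0))
cv2.imwrite('pics/t2.png',cv2.resize(d['pixels'][150:310,230:440],None,fx=3.8,fy=3.8))
st(m,'beside leg')
```

```text
True
push t8.3 stand [ 29.3 -65.5  65.3] F [0.2 1.1 1.9] w0.0106
True
push t8.8 stand [ 29.3 -65.3  65.3] F [1.1 2.2 2.8] w0.0103
open t9.4 stand [ 29.3 -65.4  65.2] F [-0.7 -0.4 -0.8] w0.0400
 t12.3 stand [-174.2  134.5  299.9] F [-0.2 -0.3  0.1] w0.0003
knob now 24 [ 26.52376674 -63.38769973  86.51318043]
knob before 22 [ 26.68745612 -35.4845338   86.50510462]
beside leg t13.0 stand [-173.5  135.2  187.1] F [-0.2  0.8 -0. ] w0.0005
```

View pics/t2.png

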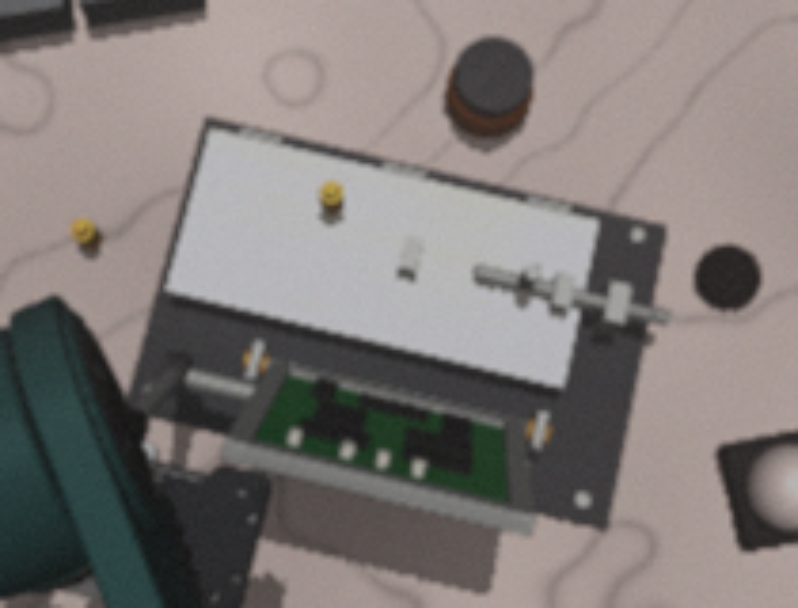

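The bolt is through the keeper (tip at about (660,315)), and it didn't move under a further hard push, so it's at its stop. Next is the kickstand.

Run:
```python
from h import *
from plant import manip as m
print(m.servo_line(W(-110,135,185),.06,until_force=12));st(m,'a')
for x in(-85,-60,-40):
    print(m.servo_line(W(x,135,185),.06,until_force=15));st(m,'p')
m.wait(1.0)
d=m.read_camera('scene');np.savez('cam_s3.npz',**d)
cv2.imwrite('pics/s3.png',cv2.resize(d['pixels'][80:280,190:410],None,fx=3,fy=3))
st(m)
```

```text
False
a t14.2 stand [-110.3  135.1  185. ] F [0.2 0.6 0. ] w0.0006
False
p t14.8 stand [-84.8 134.9 184.7] F [-0.1 -0.4 -0.4] w0.0006
False
p t15.4 stand [-59.8 134.9 184.7] F [-0.7  0.3  0.3] w0.0002
False
p t15.8 stand [-39.8 134.9 184.7] F [-0.4 -0.3  0.4] w0.0008
 t16.9 stand [-40. 135. 185.] F [ 0.4  0.5 -0.5] w0.0003
```

View pics/s3.png

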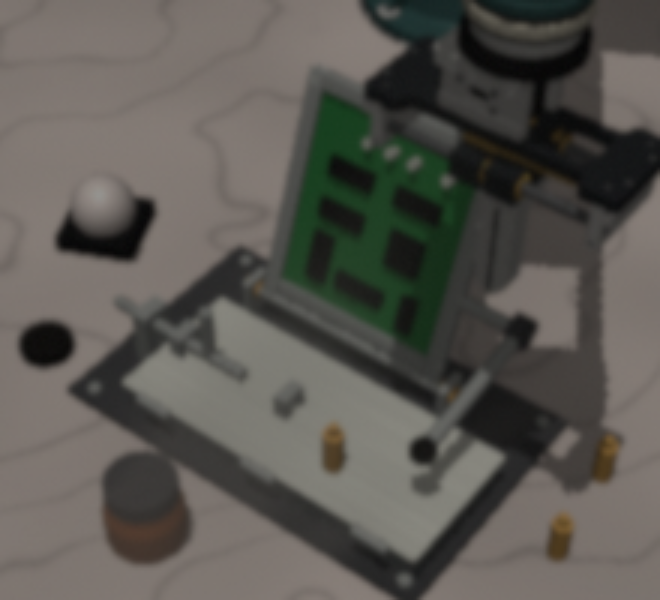

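The kickstand has fallen forward: its foot is at about (424,450) in the crop, just above the lid. I'll check the foot depth, then tip the frame.

Run:
```python
from h import *
from plant import manip as m
d=load('s3');P=((cloud(d)-O)@R*1000);print('foot',np.nanmedian(P[228:232,329:334].reshape(-1,3),0),'pred px',proj(d,W(35.4,135,82)))
m.servo_line(W(-40,135,300),.3)
m.servo_line(W(-165,0,300),.3)
m.servo_line(W(-165,0,198),.25);st(m,'behind')
print(m.servo_line(W(-125,0,198),.06,until_force=20));st(m,'a')
for x in(-110,-95,-84):
    print(m.servo_line(W(x,0,198),.05,until_force=20));st(m,'p')
print(m.servo_line(W(-55,0,198),.02,until_force=9));st(m,'stop')
d=m.read_camera('scene');np.savez('cam_s4.npz',**d)
cv2.imwrite('pics/s4.png',cv2.resize(d['pixels'][80:280,190:410],None,fx=3,fy=3))
m.wait(.3);st(m)
```

```text
foot [ 36.51455845 138.44545344  91.39979694] pred px [329.80946257 231.25301512]
behind t18.8 stand [-164.4    0.6  198. ] F [ 0.2 -0.2  1.1] w0.0002
False
a t19.6 stand [-1.254e+02  1.000e-01  1.982e+02] F [-5.3  0.4  3.4] w-0.0001
False
p t20.0 stand [-1.104e+02  1.000e-01  1.981e+02] F [-5.2 -0.1  2.9] w0.0004
False
p t20.5 stand [-95.3  -0.  197.9] F [-4.8  0.1  3.5] w0.0003
False
p t20.8 stand [-84.3  -0.  197.9] F [-3.9  0.3  3.5] w0.0003
True
stop t21.5 stand [-79.5  -0.  197.9] F [-4.9 -0.4  2.9] w0.0006
 t21.9 stand [-80.   -0.  197.6] F [-4.9 -1.1  3.8] w0.0005
```

View pics/s4.png

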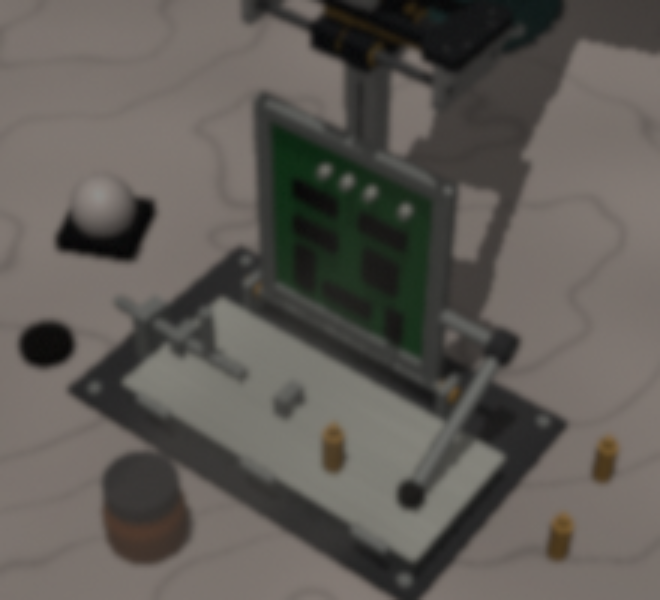

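The frame is up and the foot is on the lid at about (410,493). The force fell back to the spring's 4.9 N after the stop, so I'll add a small preload.

Run:
```python
from h import *
from plant import manip as m
for x in np.arange(-79.5,-74,.5):
    m.servo_line(W(x,0,198),.02);m.wait(.15);st(m,'%.1f'%x)
    if np.linalg.norm(m.read_state()['contact_force'][:2])>13:break
m.wait(1);st(m,'hold')
for n in('scene','top'):
    d=m.read_camera(n);q=((cloud(d)-O)@R*1000).reshape(-1,3)
    c=q[(np.abs(q-[-60,0,150])<[30,75,60]).all(1)]   # frame slab
    c=c[np.isfinite(c).all(1)]
    if len(c)>50:
        k=np.polyfit(c[:,2],c[:,0],1);print(n,'frame tilt rad',k[0],len(c))
    c=q[(np.abs(q-[47,135,46])<[14,14,14]).all(1)&(q[:,2]>42)];print(n,'foot',np.median(c,0),c[:,2].max())
    for nm,p in dict(so2=(51,73,70),bolt=(29,-65,84)).items():
        c=q[(np.abs(q-p)<[14,20,14]).all(1)];print(nm,np.median(c,0).round(1))
    cv2.imwrite('pics/%s5.png'%n,cv2.resize(d['pixels'][150:310,230:440],None,fx=3.8,fy=3.8))
```

```text
-79.5 t22.2 stand [-79.7  -0.  197.7] F [-4.8 -0.2  1.7] w0.0008
-79.0 t22.6 stand [-79.1  -0.  197.7] F [-5.1  0.6 -0.2] w0.0003
-78.5 t23.1 stand [-78.6  -0.  197.7] F [-4.2  0.6 -0.8] w0.0004
-78.0 t23.4 stand [-78.5  -0.  197.7] F [-5.4  0.4  0. ] w0.0006
-77.5 t23.9 stand [-7.850e+01 -1.000e-01  1.978e+02] F [-7.  -0.3  0.2] w0.0004
-77.0 t24.2 stand [-78.5  -0.  197.8] F [-7.5 -0.5  0.1] w0.0003
-76.5 t24.6 stand [-78.4  -0.  197.8] F [-9.2  0.   1.5] w0.0005
-76.0 t25.1 stand [-78.4  -0.  197.8] F [-10.5  -1.1   2.5] w0.0002
-75.5 t25.4 stand [-78.3  -0.  197.8] F [-11.   -1.4   2.9] w0.0007
-75.0 t25.9 stand [-78.2  -0.  197.8] F [-12.5  -0.3   2.6] w0.0004
-74.5 t26.2 stand [-78.2  -0.  197.8] F [-12.7  -1.2   2.8] w0.0001
hold t27.2 stand [-78.2  -0.  197.8] F [-14.   -0.7   3.7] w0.0004
scene frame tilt rad -0.002344240362809942 2316
scene foot [ 46.41775037 135.8993582   54.04356783] 59.9073483144944
so2 [52.9 72.8 71.6]
bolt [ 29.3 -63.6  85.7]
top foot [ 43.12937218 140.33119157  54.64333474] 59.81640920087183
so2 [nan nan nan]
bolt [nan nan nan]
  return _methods._mean(a, axis=axis, dtype=dtype,
  ret = um.true_divide(
```

View pics/top5.png

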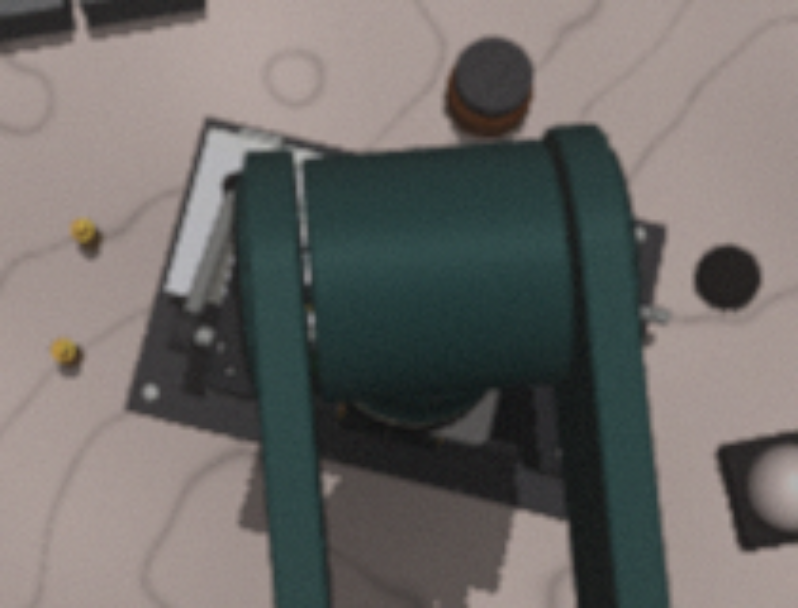

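The frame is upright at -0.002 rad, against a hard stop with about 12–14 N of steady push. The bolt is home (tip at (655,315)), and the standoffs, jar, disc and trackball haven't moved. I'm handing it in.

Run:
```python
from h import *
from plant import manip as m
m.finish_job();st(m)
```

```text
the job is handed in; nothing more can be done
the job is handed in; nothing more can be done
```

The frame is upright with the kickstand's foot on the lid, and the closed fingers are still pressing on the frame's back. I handed the job in about 27 s into the 61 s limit.

- **Bolt:** I gripped the knob and slid it home. It then gave only 0.3 mm under two more pushes (14 and 22 N triggers), with its tip visible through the keeper. Travel measured about 31 mm rather than 35. I take that to mean the bolt started about 4 mm in, since the gripped knob ended at y -65, where home should be.
- **Kickstand:** I pushed it past centre with closed fingers and it fell to its stop. The camera showed the foot where a fully lowered leg should be, apart from a height reading about 9 mm high.
- **Frame:** I pushed it up by the top rail to its end stop. Its tilt measured -0.002 rad, and the push held at about 12–14 N.
- **Last checks:** The foot measured near (46, 136) mm on the lid, against an expected (47.5, 135). The knob was still home, and none of the loose things looked moved. In the final top view the arm hid the knob and the pillar on the lid, so the scene camera alone covers those two.

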